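# Dry-assemble a stone incense burner

### The job

Put the little green stone incense burner together for a trial fit on the round steel banding wheel, from the bottom up and one piece at a time: the square foot in the middle of the wheel, the waisted stem on the foot, the bowl on the stem, mouth up, and last the knobbed lid seated in the bowl's mouth. Each piece stands upright and centred on the one below it. The stone chips easily, so set each piece down rather than dropping it, and leave the rough block, the dish of chips and the tray of burrs where they are.

Things in the scene. Friction and masses are not known exactly. Their poses are not given: they have to be found in the camera images.
- wheel: The target: a round bare-steel banding wheel fixed to the bench, top disc 110 mm in diameter, flat top 30 mm above the bench. Origin: centre of its underside, z up. It does not turn or move.
- foot: Foot of the burner, polished green stone, about 0.17 kg: a 60 x 60 x 13 mm square slab with a round step, 56 mm in diameter and 9 mm high, on top; 22 mm high in all. Origin: centre of its underside, z up, x and y along the slab's sides. It lies on the bench right way up, at any yaw.
- stem: Stem of the burner, polished green stone, about 0.15 kg: a waisted round drum 44 mm high, 46 mm in diameter over its lowest and highest 10 mm, 36 mm at the waist; both ends flat. Origin: centre of its underside, z up. It stands on the bench.
- bowl: Bowl of the burner, polished green stone, about 0.18 kg: round, 36 mm high, base 40 mm in diameter widening to 62 mm at 12 mm up, straight from there to the rim; mouth 44 mm in diameter, about 26 mm deep. Origin: centre of its underside, z up. It stands on the bench mouth up.
- lid: Lid, polished green stone, about 0.12 kg, standing on its spigot. Upwards: tapering spigot 9 mm high (diameter 26 mm at the bottom, 32 at its top), round flange 60 mm in diameter from 9 to 17 mm up, round knob 20 mm in diameter from 17 to 43 mm up. The spigot goes into the bowl's mouth, the flange rests on the rim. Origin: centre of the spigot's underside, z up.
- blank: Bystander: a rough dull grey stone block about 50 x 40 x 40 mm, loose on the bench. Origin: centre of its underside, z up, x along its 50 mm side.
- dish: Bystander: a shallow purple plastic jar cap used as a dish, 94 mm in diameter, 14 mm high, with stone chips in it, loose on the bench. Origin: centre of its underside, z up.
- tray: Bystander: an open aluminium tray 120 x 85 x 22 mm with grinding burrs in it, loose on the bench. Origin: centre of its underside, z up, x along its 120 mm side.
There are look-alikes about, which are no part of the job. What is shaped like the bowl but brown or pink is not meant. Leave any brown look-alike of the lid alone.

How it is judged:
By the outcome, as a careful person would: the job done as asked, in the order asked, and still so for the second after the job is handed in, with the robot touching nothing.
It also fails if it takes over 125 s, if anything falls off the work surface, if the arm or the gripper's body presses on something with over 40 N, if the wrist force passes 120 N, or if a joint passes its speed limit or range.

### The arm

A 7-joint arm with a two-finger parallel gripper is mounted at the origin on the work surface. World frame = base frame: x ahead of the robot, y to its left, z up, the work surface at z = 0. Lengths are in m, angles in rad, forces in N, time in s.
With the tool pointing down it reaches from about 0.4 to 0.85 m from the base axis. Payload 10.4 kg.
Tool frame: the origin (TCP) lies at the centre of the arm's flange, where the gripper is bolted on; the fingertips stand 182 mm ahead of it and the grasp point (between the pads) lies r.grasp_offset ahead of it (r.grasp_offset is the distance from the TCP to the grasp point, in m); z points along the fingers, y is the line along which they close (so a half turn about z gives the same grasp; the last joint's range is limited). The gripper opens to 87 mm and grips with 3 to 60 N. Pads are 19 mm wide; open, the fingers measure 117 mm over their backs; the gripper's body (75 mm by 190 mm) begins 51 mm behind the grasp point.
Start: joints at [1.106, 0.332, -0.065, 1.46, 0.022, 1.35, -0.088], TCP at [0.267, -0.565, 0.405] pointing down, gripper open.
Joint ranges: [-2.6, 2.6], [-0.5, 2.12], [-1.47, 1.34], [0.16, 2.42], [-1.27, 4.41], [0.06, 2.06], [-2.6, 2.6]. Speed limits (rad/s): [2.22, 2.22, 2.79, 2.79, 3.14, 3.14, 3.14].

### API

Orientations are given as a unit quaternion [x, y, z, w].
In Python, from bench import status, vision, job, spotter, r gives the robot as it stands. The module is installed in compiled form; this text tells all that it offers.
- The arm moves only by the tool play_rows, never from a script. Its argument "series" is a list of rows, each a list of 6 numbers: the shift along the tool's x, y, z each as a share of 150 mm, from -1 to 1, then the turn, a rotation vector about the tool's x, y, z each as a share of 30 degrees, from -1 to 1. In form: [[x, y, z, ax, ay, az], ...]. A call has 1 to 5 rows; each row is the pose to reach, as a shift and turn from the pose commanded when the call began, along the tool's axes at that moment; what a row does not reach only later rows make up. A row lasts 1/10 s, in which the tool goes at most 50 mm and 8.59 degrees, less where a joint would pass 70% of its speed; a pose out of reach is approached as far as the arm can. A call with a number of a shift or a turn outside -1 to 1 is refused whole. A call with a gripper value outside its range is refused whole. "fingers" is the opening, from -1 (shut) to 1 (fully open), set as the call begins (left out, the last holds). The fingers move at their own pace and stop on an object; "squeeze" is the grip in N (left out, the last holds). Time passes only in rows, so rows that repeat a pose let the fingers close. It gives the time, the measured TCP pose, the force, the opening and the grip force at its end, in the units of the state.
- status.read_state(): the state, without advancing time (a new reading comes with each control period).
- vision.camera(name): name is "scene" or "top"; returns the picture (480x640x3 uint8, blue, green, red); there is no depth.
- vision.calibration(name): a dict with "fx", "fy", "cx", "cy" (pixels), "D" ([k1, k2, p1, p2, k3] as OpenCV has them; the pictures are not rectified), "rvec" (rotation vector, rad) and "tvec" (3), from world to camera coordinates, as OpenCV has them. Camera axes: x right, y down, z forward; pixel columns grow to the right and rows downward; lengths in m; the calibration is good to about 2 mm. A picture is of the moment at which its call begins. calibration takes no time and is no camera call.
- job.close_job(): hands the job in; it is judged then, once.
Trained networks look in the newest picture that a camera, given by its name, has taken for a name from the list of things; names that differ only in an ending like _2 or _b are one class to them, and where a whole thing is asked for, a point or a joint stands for the part that bears it (a point fixed in the world has none). Each returns a list of dicts, best first, with "conf" (0 to 1); they miss things now and then, are a little off and sometimes report something else, mostly with a low value. They report only what shows in the picture. A call takes as long as a camera call. They do not tell look-alikes from the thing itself.
- spotter.boxes_of(camera, name): "point" ([x, y, z] in m, in world coordinates, good to about 4 mm: the middle of the surface that is visible of it).
- spotter.regions_of(camera, name): "pixels" (480x640 bool, what is visible of it).
The state is a dict: "time": time; "joint_positions": joint angles; "joint_vel": joint speeds; "joint_torque": joint torques, N m; "ee_pos": TCP position; "eef_rot": TCP orientation; "ft_force": force on the tool from outside, world axes, zero at the start; "torque": the same for the moment, N m; "width": finger opening in m; "grip_force": force on a finger pad.
Only numpy, scipy, OpenCV 4.12 (cv2) and the standard library are available. Lean on these libraries where they do the work, as an engineer would, in place of code of your own. Each camera call takes 0.05 s, during which the arm holds its last target. There are 200 camera calls.

## Working session

There is one attempt and no reset: what is moved stays moved. The work goes in short steps, Python scripts to look and compute and a tool call to move; the robot and the scene stay as the last step left them, time stands still between calls to the robot, and variables do not carry over. Pictures are saved under pics/ and viewed, at most 14 in all, crops included, and the job is handed in when it is done.

Besides the shell and the picture viewer there is one more tool, called after "Emit:" by a JSON object that holds its "method" and its "body", one argument or row to a line. play_rows: Moves the arm, as the interface text tells. Shift numbers are shares of 150 mm and turn numbers shares of 30 degrees, none past 1 either way. Its arguments: {"type":"object","properties":{"series":{"type":"array","items":{"type":"array","items":{"type":"number"}}},"fingers":{"type":"number"},"squeeze":{"type":"number"}},"required":["series"]}

```bash
mkdir -p pics
python3 - <<'E'
from bench import status, vision, spotter, r
import cv2,numpy as np
s=status.read_state()
print(s['time'],s['ee_pos'],s['eef_rot'],s['width'],r.grasp_offset)
for c in('top','scene'):
    cv2.imwrite(f'pics/{c}0.png',vision.camera(c))
    k=vision.calibration(c);R=cv2.Rodrigues(np.array(k['rvec']))[0];print(c,k['fx'],k['D'],-R.T@np.array(k['tvec']).ravel())
    for n in('wheel','foot','stem','bowl','lid','blank','dish','tray'):
        print(n,[(np.round(d['point'],3).tolist(),round(d['conf'],2)) for d in spotter.boxes_of(c,n)])
E
```

```text
0.0 [ 0.26717449 -0.5648614   0.40395888] [ 9.75697257e-01  2.19121786e-01 -1.88100217e-04 -6.85922702e-04] 0.08684287820700758 0.1635
top 587.9893193105102 [-0.02694962  0.          0.          0.          0.        ] [ 0.34268468 -0.01099208  1.37507531]
wheel [([0.44, -0.014, 0.03], 0.87)]
foot [([0.654, -0.188, 0.021], 0.86)]
stem [([0.644, 0.184, 0.044], 0.81)]
bowl [([0.431, 0.146, 0.032], 0.7), ([0.358, 0.239, 0.03], 0.62), ([0.449, 0.244, 0.026], 0.58)]
lid [([0.436, -0.186, 0.017], 0.74), ([0.449, -0.289, 0.016], 0.56)]
blank [([0.664, 0.006, 0.04], 0.65)]
dish []
tray [([0.578, 0.382, 0.004], 0.83)]
scene 452.29146503810733 [0.00307936 0.         0.         0.         0.        ] [1.20899862 0.12277536 0.70454247]
wheel [([0.45, -0.012, 0.029], 0.72)]
foot [([0.664, -0.181, 0.019], 0.79)]
stem [([0.658, 0.187, 0.041], 0.64)]
bowl [([0.367, 0.24, 0.026], 0.75), ([0.436, 0.15, 0.027], 0.68), ([0.454, 0.248, 0.03], 0.61)]
lid [([0.448, -0.185, 0.015], 0.71), ([0.455, -0.283, 0.014], 0.7)]
blank [([0.68, 0.007, 0.035], 0.85)]
dish [([0.627, -0.377, 0.006], 0.64)]
tray [([0.584, 0.384, 0.001], 0.66)]
```

View pics/top0.png

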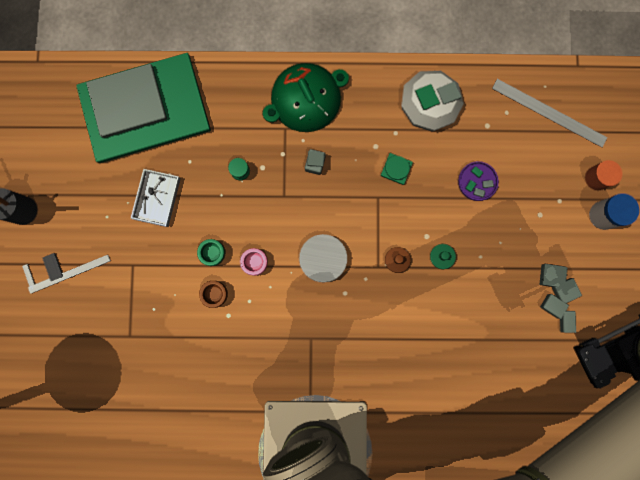

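View pics/scene0.png

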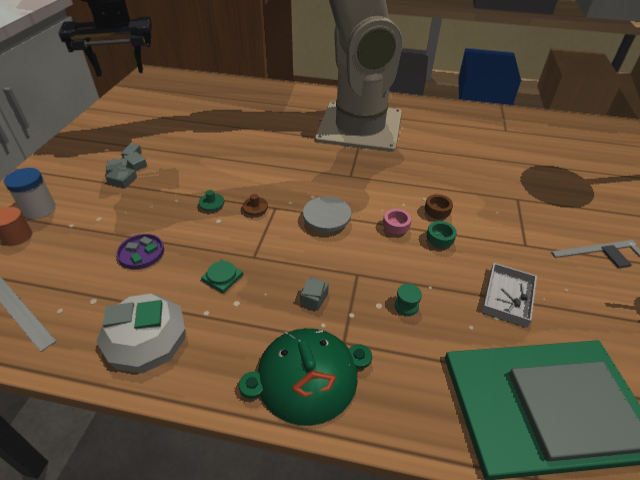

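The candidates in the top picture:
- **Bowls:** green (211,252), pink (254,262) and brown (214,293). Only the green one fits.
- **Lids:** brown (398,260) and green (443,256). The green one fits.
- **Other pieces:** foot (397,168), stem (238,168), wheel (324,258).

Next I fit model silhouettes to the masks and make an enlarged crop to confirm.

```bash
cat > fit.py <<'E'
from bench import status, vision, spotter, r
import cv2,numpy as np
from scipy.optimize import minimize
RINGS={'wheel':[[(55,22),(55,30)]],'stem':[[(23,0),(23,10)],[(23,10),(18,18)],[(18,18),(18,26)],[(18,26),(23,34)],[(23,34),(23,44)]],
'bowl':[[(20,0),(31,12)],[(31,12),(31,36)]],'lid':[[(13,0),(16,9)],[(30,9),(30,17)],[(10,17),(10,43)]],'foot':[[(28,13),(28,22)]]}
A=np.linspace(0,2*np.pi,72,endpoint=False)
ring=lambda R,z:np.c_[R*np.cos(A),R*np.sin(A),0*A+z]/1000
def parts(n):
    P=[np.vstack([ring(*q) for q in s]) for s in RINGS[n]]
    if n=='foot':P.append(np.array([[a,b,c] for a in(-30,30) for b in(-30,30) for c in(0,13)])/1000)
    return P
S=4
def project(cam,P):
    k=vision.calibration(cam);K=np.array([[k['fx'],0,k['cx']],[0,k['fy'],k['cy']],[0,0,1]])
    return cv2.projectPoints(np.asarray(P,float).reshape(-1,1,3),np.array(k['rvec']),np.array(k['tvec']),K,np.array(k['D']))[0].reshape(-1,2)
def render(cam,n,p,o):
    m=np.zeros((120*S,120*S),np.uint8);c,s=np.cos(p[2]),np.sin(p[2])
    for Q in parts(n):
        W=Q@np.array([[c,s,0],[-s,c,0],[0,0,1]])+[p[0],p[1],p[3]]
        uv=(project(cam,W)-o+.5)*S
        cv2.fillConvexPoly(m,np.round(cv2.convexHull(uv.astype(np.float32))*16).astype(np.int32),1,shift=4)
    return m>0
def fit(n,x0,cams,z=0,masks=None):
    M={}
    for c in cams:
        o=np.round(project(c,[[x0[0],x0[1],z+.02]])[0])-60
        best=max((d['pixels'] for d in masks[c]),key=lambda q:-np.hypot(*(np.argwhere(q).mean(0)[::-1]-o-60)))
        a=np.pad(best,120)[int(o[1])+120:int(o[1])+240,int(o[0])+120:int(o[0])+240]
        M[c]=(o,cv2.resize(a.astype(np.float32),None,fx=S,fy=S,interpolation=cv2.INTER_LINEAR)>.5)
    def cost(q):
        t=0
        for c,(o,m) in M.items():
            g=render(c,n,[q[0]/100,q[1]/100,q[2] if len(q)>2 else 0,z],o);t+=1-(g&m).sum()/(g|m).sum()
        return t/len(M)
    b=None
    for y in ([0,.4,.8,1.2] if n=='foot' else [None]):
        q0=[x0[0]*100,x0[1]*100]+([y] if y is not None else [])
        st=np.array([q0]+[np.add(q0,.6*(i==np.arange(len(q0)))*(1 if i<2 else .4)) for i in range(len(q0))])
        h=minimize(cost,q0,method='Nelder-Mead',options=dict(initial_simplex=st,xatol=.005,fatol=1e-4))
        if b is None or h.fun<b.fun:b=h
    return np.round(np.r_[b.x[:2]/100,b.x[2:]],4).tolist(),round(b.fun,3)
E
python3 - <<'E'
from fit import *
G={'wheel':(.44,-.014),'foot':(.657,-.185),'stem':(.65,.185),'bowl':(.451,.246),'lid':(.45,-.286)}
im={c:vision.camera(c) for c in('top','scene')}
for n,x in G.items():
    mk={c:spotter.regions_of(c,n) for c in im}
    for cs in(['top'],['scene'],['top','scene']):
        if all(mk[c] for c in cs):print(n,cs,fit(n,x,cs,masks=mk))
t=im['top'];cv2.imwrite('pics/crop.png',np.hstack([cv2.resize(t[225:315,185:285],None,fx=4,fy=4),cv2.resize(t[225:315,375:475],None,fx=4,fy=4)]))
E
```

```text
wheel ['top'] ([0.4413, -0.0154], np.float64(0.044))
foot ['top'] ([0.6563, -0.1876, 1.1764], np.float64(0.054))
foot ['scene'] ([0.6569, -0.1862, 1.1459], np.float64(0.159))
foot ['top', 'scene'] ([0.6562, -0.1876, -0.3925], np.float64(0.108))
stem ['top'] ([0.6494, 0.1826], np.float64(0.044))
stem ['scene'] ([0.6507, 0.1843], np.float64(0.064))
stem ['top', 'scene'] ([0.6497, 0.1834], np.float64(0.069))
bowl ['top'] ([0.4525, 0.2437], np.float64(0.059))
bowl ['scene'] ([0.4555, 0.2432], np.float64(0.06))
bowl ['top', 'scene'] ([0.4536, 0.2436], np.float64(0.073))
lid ['top'] ([0.448, -0.2935], np.float64(0.051))
lid ['scene'] ([0.4515, -0.2916], np.float64(0.076))
lid ['top', 'scene'] ([0.4494, -0.293], np.float64(0.089))
```

View pics/crop.png

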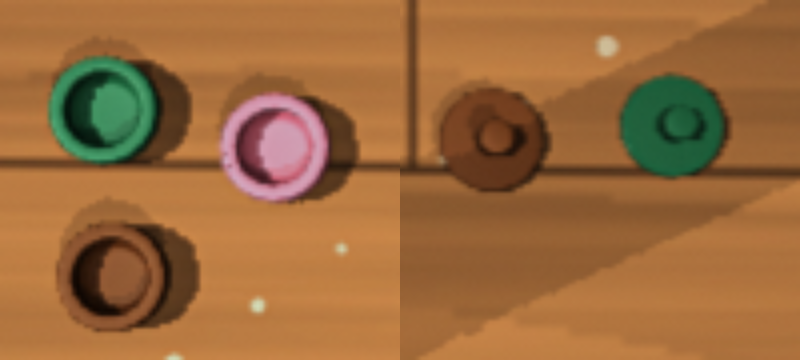

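The crop confirms both: the green bowl is left-top at about (211,252) and the green lid is right at about (443,256). Pink and brown look-alikes are excluded. Next is a move planner that prints row numbers.

```bash
cat > plan.py <<'E'
from bench import status, r
import numpy as np
from scipy.spatial.transform import Rotation as Ro
def down(y): return Ro.from_euler('z',y,degrees=True)*Ro.from_euler('x',180,degrees=True)
def plan(wps):
    """waypoints: grasp point x,y,z [m], tool-x yaw [deg]; prints the row of each call"""
    s=status.read_state();p=np.array(s['ee_pos']);R=Ro.from_quat(s['eef_rot'])
    print('now grasp',np.round(p+R.apply([0,0,r.grasp_offset]),4),'yaw',round(np.degrees(np.arctan2(*R.as_matrix()[[1,0],0])),2),'t',s['time'],'w',s['width'],'j7',round(s['joint_positions'][6],2))
    for w in wps:
        T=np.array(w[:3])+[0,0,r.grasp_offset];RT=down(w[3])
        for _ in range(9):
            d=R.inv().apply(T-p);v=np.degrees((R.inv()*RT).as_rotvec())
            if np.abs(d).max()<2e-4 and np.abs(v).max()<.1:break
            k=min(1,.15/max(np.abs(d).max(),1e-9),.245/max(np.linalg.norm(d),1e-9));h=min(1,30/max(np.abs(v).max(),1e-9))
            a=np.round(d*k/.15,3);b=np.round(v*h/30,3)
            print((a+0).tolist()+(b+0).tolist(),'rows>=',int(max(np.ceil(np.linalg.norm(a)*3),np.ceil(np.linalg.norm(b)*30/8.59))))
            p=p+R.apply(a*.15);R=R*Ro.from_rotvec(np.radians(b*30))
        print('--',w)
E
python3 -c "
from plan import *
plan([(.6562,-.1876,.14,-22.5),(.6562,-.1876,.022,-22.5)])"
```

```text
now grasp [ 0.2673 -0.565   0.2413] yaw 25.31 t 1.5 w 0.08718364930792928 j7 -0.09
[1.0, -0.341, 0.197, 0.0, 0.0, 1.0] rows>= 4
[0.875, -1.0, 0.248, 0.0, 0.0, 0.594] rows>= 5
[0.432, -1.0, 0.204, 0.0, 0.0, 0.0] rows>= 4
[0.055, -0.127, 0.026, 0.0, 0.0, 0.0] rows>= 1
-- (0.6562, -0.1876, 0.14, -22.5)
[0.0, 0.0, 0.787, 0.0, 0.0, 0.0] rows>= 3
-- (0.6562, -0.1876, 0.022, -22.5)
```

Emit:
{"method": "play_rows", "body": {
  "series": [
    [1.0,-0.341,0.197,0,0,1.0],
    [1.0,-0.341,0.197,0,0,1.0],
    [1.0,-0.341,0.197,0,0,1.0],
    [1.0,-0.341,0.197,0,0,1.0],
    [1.0,-0.341,0.197,0,0,1.0]
  ],
  "fingers": 1
}}

```text
time: 2.0
ee_pos: [0.3839, -0.4516, 0.3747]
eef_rot: [0.999, -0.039, 0.0, -0.001]
ft_force: [-0.1, -0.0, 0.5]
width: 0.087
grip_force: 0.0
```

Emit:
{"method": "play_rows", "body": {
  "series": [
    [0.875,-1.0,0.248,0,0,0.594],
    [0.875,-1.0,0.248,0,0,0.594],
    [0.875,-1.0,0.248,0,0,0.594],
    [0.875,-1.0,0.248,0,0,0.594],
    [0.875,-1.0,0.248,0,0,0.594]
  ]
}}

```text
time: 2.5
ee_pos: [0.5274, -0.311, 0.337]
eef_rot: [0.982, -0.191, 0.0, -0.001]
ft_force: [0.3, 0.1, -0.2]
width: 0.0873
grip_force: 0.0
```

Emit:
{"method": "play_rows", "body": {
  "series": [
    [0.432,-1.0,0.204,0,0,0],
    [0.432,-1.0,0.204,0,0,0],
    [0.432,-1.0,0.204,0,0,0],
    [0.432,-1.0,0.204,0,0,0],
    [0.432,-1.0,0.204,0,0,0]
  ]
}}

```text
time: 3.0
ee_pos: [0.6424, -0.2003, 0.3064]
eef_rot: [0.981, -0.193, -0.001, -0.001]
ft_force: [-0.5, -0.2, 1.0]
width: 0.0868
grip_force: 0.0
```

```bash
python3 -c "
from plan import *
plan([(.6562,-.1876,.14,-22.5),(.6562,-.1876,.022,-22.5)])"
```

```text
now grasp [ 0.6423 -0.2001  0.1429] yaw -22.23 t 3.0 w 0.08677869381629688 j7 -1.79
[0.053, -0.113, 0.02, -0.002, 0.002, 0.009] rows>= 1
-- (0.6562, -0.1876, 0.14, -22.5)
[0.0, 0.0, 0.786, 0.0, 0.0, 0.0] rows>= 3
-- (0.6562, -0.1876, 0.022, -22.5)
```

Emit:
{"method": "play_rows", "body": {
  "series": [
    [0.053,-0.113,0.02,0,0,0.009],
    [0.053,-0.113,0.02,0,0,0.009],
    [0.053,-0.113,0.02,0,0,0.009]
  ]
}}

```text
time: 3.3
ee_pos: [0.6547, -0.1906, 0.3046]
eef_rot: [0.98, -0.198, 0.0, 0.0]
ft_force: [-0.3, -0.8, 0.3]
width: 0.0871
grip_force: 0.0
```

Emit:
{"method": "play_rows", "body": {
  "series": [
    [0,0,0.3,0,0,0],
    [0,0,0.55,0,0,0],
    [0,0,0.7,0,0,0],
    [0,0,0.786,0,0,0],
    [0,0,0.786,0,0,0]
  ]
}}

```text
time: 3.8
ee_pos: [0.6543, -0.1904, 0.1852]
eef_rot: [0.98, -0.198, -0.001, 0.0]
ft_force: [-0.8, -0.2, 0.0]
width: 0.0871
grip_force: 0.0
```

Emit:
{"method": "play_rows", "body": {
  "series": [
    [0,0,0,0,0,0],
    [0,0,0,0,0,0],
    [0,0,0,0,0,0],
    [0,0,0,0,0,0],
    [0,0,0,0,0,0]
  ],
  "fingers": -1,
  "squeeze": 5
}}

```text
time: 4.3
ee_pos: [0.6557, -0.1891, 0.1875]
eef_rot: [0.98, -0.197, 0.001, -0.0]
ft_force: [0.5, 1.4, 5.1]
width: 0.0602
grip_force: 5.0
```

Emit:
{"method": "play_rows", "body": {
  "series": [
    [0,0,0,0,0,0],
    [0,0,0,0,0,0],
    [0,0,0,0,0,0],
    [0,0,0,0,0,0],
    [0,0,0,0,0,0]
  ]
}}

```text
time: 4.8
ee_pos: [0.6557, -0.1891, 0.1875]
eef_rot: [0.98, -0.197, 0.001, -0.0]
ft_force: [-0.1, 1.2, 6.3]
width: 0.0599
grip_force: 5.0
```

```bash
python3 -c "
from plan import *
plan([(.6562,-.1876,.06,-22.5),(.6562,-.1876,.06,67.5),(.6562,-.1876,.022,67.5)])"
```

```text
now grasp [ 0.6559 -0.1891  0.024 ] yaw -22.76 t 4.8 w 0.05992624376500302 j7 -1.84
[0.0, -0.011, -0.24, -0.001, -0.003, -0.009] rows>= 1
-- (0.6562, -0.1876, 0.06, -22.5)
[0.0, 0.0, 0.0, 0.0, 0.0, -1.0] rows>= 4
[0.0, 0.0, 0.0, 0.0, 0.0, -1.0] rows>= 4
[0.0, 0.0, 0.0, 0.0, 0.0, -1.0] rows>= 4
-- (0.6562, -0.1876, 0.06, 67.5)
[0.0, 0.0, 0.253, 0.0, 0.0, 0.0] rows>= 1
-- (0.6562, -0.1876, 0.022, 67.5)
```

Emit:
{"method": "play_rows", "body": {
  "series": [
    [0,0,-0.02,0,0,0],
    [0,0,-0.02,0,0,0],
    [0,0,-0.02,0,0,0],
    [0,0,-0.02,0,0,0]
  ],
  "fingers": 1
}}

```text
time: 5.2
ee_pos: [0.655, -0.1896, 0.1892]
eef_rot: [0.98, -0.198, -0.0, 0.0]
ft_force: [-0.3, -0.4, -0.6]
width: 0.0826
grip_force: 0.0
```

Emit:
{"method": "play_rows", "body": {
  "series": [
    [0,-0.01,-0.22,0,0,0],
    [0,-0.01,-0.22,0,0,0]
  ]
}}

```text
time: 5.4
ee_pos: [0.6571, -0.1882, 0.2265]
eef_rot: [0.98, -0.197, 0.003, 0.0]
ft_force: [0.4, 0.1, 1.0]
width: 0.0864
grip_force: 0.0
```

Emit:
{"method": "play_rows", "body": {
  "series": [
    [0,0,0,0,0,-1],
    [0,0,0,0,0,-1],
    [0,0,0,0,0,-1],
    [0,0,0,0,0,-1]
  ]
}}

```text
time: 5.8
ee_pos: [0.6556, -0.1882, 0.2222]
eef_rot: [0.998, 0.066, -0.0, -0.0]
ft_force: [0.4, -0.7, 0.3]
width: 0.0867
grip_force: 0.0
```

Emit:
{"method": "play_rows", "body": {
  "series": [
    [0,0,0,0,0,-1],
    [0,0,0,0,0,-1],
    [0,0,0,0,0,-1],
    [0,0,0,0,0,-1]
  ]
}}

```text
time: 6.2
ee_pos: [0.6556, -0.1883, 0.2221]
eef_rot: [0.947, 0.322, -0.0, -0.0]
ft_force: [0.4, -0.5, -0.2]
width: 0.0867
grip_force: 0.0
```

Emit:
{"method": "play_rows", "body": {
  "series": [
    [0,0,0,0,0,-1],
    [0,0,0,0,0,-1],
    [0,0,0,0,0,-1],
    [0,0,0,0,0,-1],
    [0,0,0,0,0,-1]
  ]
}}

```text
time: 6.7
ee_pos: [0.6556, -0.1883, 0.2221]
eef_rot: [0.833, 0.554, -0.0, -0.0]
ft_force: [-0.4, -0.8, 0.5]
width: 0.0872
grip_force: 0.0
```

```bash
python3 -c "
from plan import *
plan([(.6559,-.1889,.025,67.3)])"
```

```text
now grasp [ 0.6556 -0.1883  0.0586] yaw 67.27 t 6.7 w 0.08718623181142161 j7 -0.39
[-0.003, 0.003, 0.224, -0.001, 0.0, -0.001] rows>= 1
-- (0.6559, -0.1889, 0.025, 67.3)
```

Emit:
{"method": "play_rows", "body": {
  "series": [
    [-0.003,0.003,0.15,0,0,0],
    [-0.003,0.003,0.224,0,0,0],
    [-0.003,0.003,0.224,0,0,0]
  ]
}}

```text
time: 7.0
ee_pos: [0.6551, -0.1886, 0.1867]
eef_rot: [0.833, 0.553, -0.001, -0.001]
ft_force: [-1.0, 0.0, 0.4]
width: 0.0872
grip_force: 0.0
```

Emit:
{"method": "play_rows", "body": {
  "series": [
    [0,0,0,0,0,0],
    [0,0,0,0,0,0],
    [0,0,0,0,0,0],
    [0,0,0,0,0,0],
    [0,0,0,0,0,0]
  ],
  "fingers": -1,
  "squeeze": 5
}}

```text
time: 7.5
ee_pos: [0.6561, -0.1887, 0.1894]
eef_rot: [0.833, 0.554, 0.0, 0.0]
ft_force: [-0.9, -0.8, 2.3]
width: 0.0598
grip_force: 5.0
```

Emit:
{"method": "play_rows", "body": {
  "series": [
    [0,0,0,0,0,0],
    [0,0,0,0,0,0],
    [0,0,0,0,0,0]
  ],
  "squeeze": 30
}}

```text
time: 7.8
ee_pos: [0.6561, -0.1887, 0.1894]
eef_rot: [0.833, 0.554, 0.0, 0.0]
ft_force: [-2.4, -0.4, 5.4]
width: 0.0594
grip_force: 30.0
```

Run:
```python
from plan import *
from fit import *
mk={}
for c in('top','scene'):
    vision.camera(c);mk[c]=spotter.regions_of(c,'wheel')
print([fit('wheel',(.441,-.015),[c],masks=mk) for c in mk if mk[c]])
plan([(.442,-.015,.12,67.3)])
```

```text
[([0.4409, -0.0153], np.float64(0.029)), ([0.4463, -0.0137], np.float64(0.041))]
now grasp [ 0.6562 -0.1887  0.0259] yaw 67.22 t 8.0 w 0.05966106103755046 j7 -0.41
[0.292, -1.0, -0.356, 0.001, 0.0, -0.003] rows>= 4
[0.224, -0.764, -0.272, 0.0, 0.0, 0.0] rows>= 3
-- (0.442, -0.015, 0.12, 67.3)
```

Emit:
{"method": "play_rows", "body": {
  "series": [
    [0,0,-0.15,0,0,0],
    [0,0,-0.35,0,0,0],
    [0,0,-0.5,0,0,0],
    [0,0,-0.5,0,0,0]
  ]
}}

```text
time: 8.4
ee_pos: [0.6569, -0.1887, 0.2671]
eef_rot: [0.833, 0.553, 0.002, 0.002]
ft_force: [0.2, 0.6, -1.4]
width: 0.0595
grip_force: 30.0
```

Emit:
{"method": "play_rows", "body": {
  "series": [
    [0.2,-0.6,0,0,0,0],
    [0.292,-1.0,0,0,0,0],
    [0.292,-1.0,0,0,0,0],
    [0.292,-1.0,0,0,0,0],
    [0.292,-1.0,0,0,0,0]
  ]
}}

```text
time: 8.9
ee_pos: [0.5334, -0.0894, 0.263]
eef_rot: [0.832, 0.554, -0.001, -0.0]
ft_force: [0.3, -1.1, -1.9]
width: 0.0595
grip_force: 30.0
```

Emit:
{"method": "play_rows", "body": {
  "series": [
    [0.1,-0.3,0,0,0,0],
    [0.2,-0.6,0,0,0,0],
    [0.224,-0.764,0,0,0,0],
    [0.224,-0.764,0,0,0,0],
    [0.224,-0.764,0,0,0,0]
  ]
}}

```text
time: 9.4
ee_pos: [0.4429, -0.0156, 0.2641]
eef_rot: [0.833, 0.553, 0.0, 0.0]
ft_force: [0.2, 0.5, -1.3]
width: 0.0594
grip_force: 30.0
```

Run:
```python
from plan import *
plan([(.4412,-.016,.063,67.3),(.4412,-.016,.0565,67.3)])
```

```text
now grasp [ 0.4431 -0.0157  0.1006] yaw 67.18 t 9.4 w 0.059395039025878504 j7 -0.54
[-0.007, -0.01, 0.25, 0.002, -0.001, -0.004] rows>= 1
-- (0.4412, -0.016, 0.063, 67.3)
[0.0, 0.0, 0.044, 0.0, 0.0, 0.0] rows>= 1
-- (0.4412, -0.016, 0.0565, 67.3)
```

Emit:
{"method": "play_rows", "body": {
  "series": [
    [-0.007,-0.01,0.15,0,0,0],
    [-0.007,-0.01,0.25,0,0,0],
    [-0.007,-0.01,0.25,0,0,0],
    [-0.007,-0.01,0.25,0,0,0]
  ]
}}

```text
time: 9.8
ee_pos: [0.4411, -0.0158, 0.2265]
eef_rot: [0.833, 0.553, 0.0, -0.0]
ft_force: [-0.2, -0.0, -0.8]
width: 0.0593
grip_force: 30.0
```

Run:
```python
from plan import *
plan([(.4412,-.016,.0565,67.3)])
```

```text
now grasp [ 0.4411 -0.0156  0.063 ] yaw 67.17 t 9.8 w 0.05934410224894449 j7 -0.58
[-0.001, 0.001, 0.044, -0.001, -0.002, -0.004] rows>= 1
-- (0.4412, -0.016, 0.0565, 67.3)
```

Emit:
{"method": "play_rows", "body": {
  "series": [
    [0,0,0.015,0,0,0],
    [0,0,0.03,0,0,0],
    [0,0,0.04,0,0,0],
    [0,0,0.045,0,0,0],
    [0,0,0.045,0,0,0]
  ]
}}

```text
time: 10.3
ee_pos: [0.4402, -0.0153, 0.2197]
eef_rot: [0.833, 0.554, -0.0, 0.0]
ft_force: [-0.6, 0.3, -1.6]
width: 0.0596
grip_force: 30.0
```

Emit:
{"method": "play_rows", "body": {
  "series": [
    [0,0,0.003,0,0,0],
    [0,0,0.006,0,0,0],
    [0,0,0.006,0,0,0]
  ]
}}

```text
time: 10.6
ee_pos: [0.4403, -0.0152, 0.2193]
eef_rot: [0.833, 0.554, -0.0, 0.0]
ft_force: [-3.2, 1.1, 6.5]
width: 0.059
grip_force: 30.0
```

Emit:
{"method": "play_rows", "body": {
  "series": [
    [0,0,-0.004,0,0,0],
    [0,0,-0.004,0,0,0],
    [0,0,-0.004,0,0,0],
    [0,0,-0.004,0,0,0],
    [0,0,-0.004,0,0,0]
  ],
  "fingers": 1
}}

```text
time: 11.1
ee_pos: [0.4402, -0.0153, 0.2193]
eef_rot: [0.833, 0.554, 0.0, 0.0]
ft_force: [1.2, 0.2, 0.4]
width: 0.0851
grip_force: 0.0
```

Emit:
{"method": "play_rows", "body": {
  "series": [
    [0,0,-0.3,0,0,0],
    [0,0,-0.7,0,0,0],
    [0,0,-0.7,0,0,0],
    [0,0,-0.7,0,0,0]
  ]
}}

```text
time: 11.5
ee_pos: [0.4408, -0.0153, 0.3261]
eef_rot: [0.833, 0.553, 0.001, 0.002]
ft_force: [0.8, 0.5, -0.6]
width: 0.0869
grip_force: 0.0
```

Run:
```python
from plan import *
plan([(.6497,.1826,.15,67.3),(.6497,.1826,.025,67.3)])
```

```text
now grasp [ 0.4414 -0.0155  0.1626] yaw 67.2 t 11.5 w 0.08687251531320411 j7 -0.47
[1.0, 0.44, 0.05, 0.008, 0.0, -0.003] rows>= 4
[0.755, 0.334, 0.036, 0.0, 0.0, 0.0] rows>= 3
-- (0.6497, 0.1826, 0.15, 67.3)
[0.0, 0.0, 0.833, 0.0, 0.0, 0.0] rows>= 3
-- (0.6497, 0.1826, 0.025, 67.3)
```

Emit:
{"method": "play_rows", "body": {
  "series": [
    [1.0,0.44,0.05,0,0,0],
    [1.0,0.44,0.05,0,0,0],
    [1.0,0.44,0.05,0,0,0],
    [1.0,0.44,0.05,0,0,0],
    [1.0,0.44,0.05,0,0,0]
  ]
}}

```text
time: 12.0
ee_pos: [0.5593, 0.0994, 0.3143]
eef_rot: [0.832, 0.555, -0.001, -0.002]
ft_force: [-0.3, -1.2, -0.3]
width: 0.0867
grip_force: 0.0
```

Emit:
{"method": "play_rows", "body": {
  "series": [
    [0.755,0.334,0.036,0,0,0],
    [0.755,0.334,0.036,0,0,0],
    [0.755,0.334,0.036,0,0,0],
    [0.755,0.334,0.036,0,0,0],
    [0.755,0.334,0.036,0,0,0]
  ]
}}

```text
time: 12.5
ee_pos: [0.6485, 0.1815, 0.3104]
eef_rot: [0.833, 0.554, -0.001, 0.0]
ft_force: [-0.1, -0.4, 0.0]
width: 0.0872
grip_force: 0.0
```

Run:
```python
from plan import *
from fit import *
mk={};mf={}
for c in('top','scene'):
    im=vision.camera(c);mk[c]=spotter.regions_of(c,'wheel');mf[c]=spotter.regions_of(c,'foot')
    uv=np.round(project(c,[[.4405,-.0155,.04]])[0]).astype(int)
    cv2.imwrite(f'pics/w_{c}.png',cv2.resize(im[uv[1]-50:uv[1]+50,uv[0]-60:uv[0]+60],None,fx=5,fy=5))
for c in mk:
    if mk[c]: print('wheel',c,fit('wheel',(.441,-.015),[c],masks=mk))
    if mf[c]: print('foot',c,fit('foot',(.4405,-.015),[c],z=.03,masks=mf))
plan([(.6497,.1826,.15,67.3),(.6497,.1826,.025,67.3)])
```

```text
wheel top ([0.4926, -0.0429], np.float64(0.939))
wheel scene ([0.4489, -0.0134], np.float64(0.481))
foot scene ([0.4431, -0.0159, 1.2118], np.float64(0.097))
now grasp [0.649  0.1813 0.1483] yaw 67.16 t 12.8 w 0.08725967778592497 j7 -0.99
[0.009, 0.002, -0.011, 0.001, 0.001, -0.005] rows>= 1
-- (0.6497, 0.1826, 0.15, 67.3)
[0.0, 0.0, 0.833, 0.0, 0.0, 0.0] rows>= 3
-- (0.6497, 0.1826, 0.025, 67.3)
```

View pics/w_top.png

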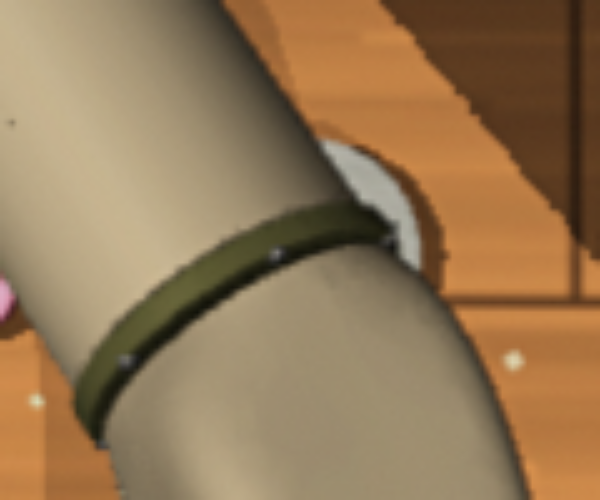

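View pics/w_scene.png

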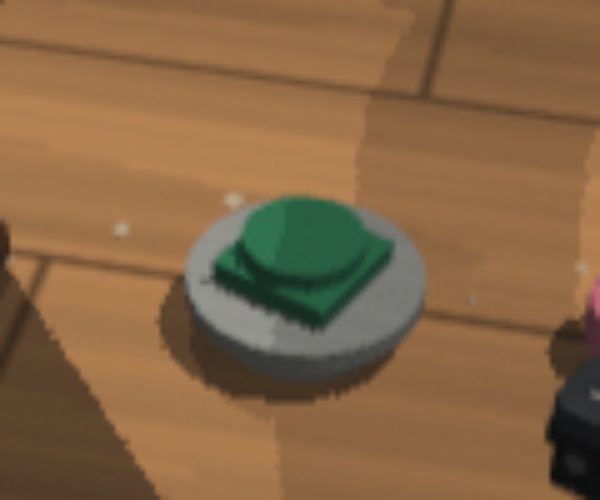

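Emit:
{"method": "play_rows", "body": {
  "series": [
    [0.009,0.002,0.3,0,0,0],
    [0.009,0.002,0.55,0,0,0],
    [0.009,0.002,0.75,0,0,0],
    [0.009,0.002,0.815,0,0,0],
    [0.009,0.002,0.815,0,0,0]
  ]
}}

```text
time: 13.3
ee_pos: [0.6496, 0.1832, 0.1883]
eef_rot: [0.833, 0.553, -0.001, -0.0]
ft_force: [-0.1, -0.2, 1.2]
width: 0.087
grip_force: 0.0
```

Emit:
{"method": "play_rows", "body": {
  "series": [
    [0,0,0,0,0,0],
    [0,0,0,0,0,0],
    [0,0,0,0,0,0],
    [0,0,0,0,0,0],
    [0,0,0,0,0,0]
  ],
  "fingers": -1,
  "squeeze": 5
}}

```text
time: 13.8
ee_pos: [0.6501, 0.1836, 0.1897]
eef_rot: [0.833, 0.554, 0.0, 0.0]
ft_force: [0.2, 0.4, -0.8]
width: 0.0552
grip_force: 0.0
```

Emit:
{"method": "play_rows", "body": {
  "series": [
    [0,0,0,0,0,0],
    [0,0,0,0,0,0],
    [0,0,0,0,0,0]
  ]
}}

```text
time: 14.1
ee_pos: [0.6499, 0.1838, 0.1893]
eef_rot: [0.833, 0.554, -0.0, -0.0]
ft_force: [-2.2, 0.4, 2.4]
width: 0.0448
grip_force: 5.0
```

Run:
```python
from plan import *
from fit import *
c='scene'
uv=np.round(project(c,[[.4405,-.0155,.04]])[0])-[60,50]
for x,y in((.4431,-.0159),(.4403,-.0152),(.4463,-.0137)):
    q=(project(c,ring(55,30)+[x,y,0])-uv+.5)*5; print(x,y,q.min(0),q.max(0))
b=cv2.imread('pics/w_scene.png');hsv=cv2.cvtColor(b,cv2.COLOR_BGR2HSV)
m=((hsv[...,1]<60)|((hsv[...,0]>55)&(hsv[...,0]<95)));m[:,500:]=0
m=cv2.morphologyEx(m.astype(np.uint8),cv2.MORPH_OPEN,np.ones((9,9)));p=np.argwhere(m)
print('seen',p.min(0)[::-1],p.max(0)[::-1])
plan([(.6499,.1838,.07,67.2),(.6499,.1838,.07,-22.8)])
```

```text
0.4431 -0.0159 [180.08377628 196.28469855] [421.89007215 354.93452121]
0.4403 -0.0152 [183.03107935 192.85423373] [424.38236984 350.92188468]
0.4463 -0.0137 [183.14963669 201.11707222] [425.55879496 360.57460049]
seen [185 199] [424 379]
now grasp [0.6499 0.1838 0.0258] yaw 67.23 t 14.1 w 0.044765512129220586 j7 -1.04
[0.0, 0.0, -0.295, 0.0, 0.0, 0.001] rows>= 1
-- (0.6499, 0.1838, 0.07, 67.2)
[0.0, 0.0, 0.0, 0.0, 0.0, 1.0] rows>= 4
[0.0, 0.0, 0.0, 0.0, 0.0, 1.0] rows>= 4
[0.0, 0.0, 0.0, 0.0, 0.0, 1.0] rows>= 4
-- (0.6499, 0.1838, 0.07, -22.8)
```

Emit:
{"method": "play_rows", "body": {
  "series": [
    [0,0,0,0,0,0],
    [0,0,0,0,0,0],
    [0,0,0,0,0,0],
    [0,0,0,0,0,0],
    [0,0,0,0,0,0]
  ],
  "fingers": 1
}}

```text
time: 14.6
ee_pos: [0.65, 0.1836, 0.1891]
eef_rot: [0.833, 0.554, -0.0, 0.0]
ft_force: [-0.7, -0.1, 0.4]
width: 0.0771
grip_force: 0.0
```

Emit:
{"method": "play_rows", "body": {
  "series": [
    [0,0,0,0,0,-1],
    [0,0,0,0,0,-1],
    [0,0,0,0,0,-1],
    [0,0,0,0,0,-1],
    [0,0,0,0,0,-1]
  ]
}}

```text
time: 15.1
ee_pos: [0.65, 0.1835, 0.189]
eef_rot: [0.661, 0.751, -0.0, -0.0]
ft_force: [0.6, 0.7, 0.0]
width: 0.0868
grip_force: 0.0
```

Emit:
{"method": "play_rows", "body": {
  "series": [
    [0,0,0,0,0,-1],
    [0,0,0,0,0,-1],
    [0,0,0,0,0,-1],
    [0,0,0,0,0,-1],
    [0,0,0,0,0,-1]
  ]
}}

```text
time: 15.6
ee_pos: [0.65, 0.1835, 0.189]
eef_rot: [0.445, 0.895, 0.0, -0.0]
ft_force: [-0.3, -0.3, 0.1]
width: 0.087
grip_force: 0.0
```

Emit:
{"method": "play_rows", "body": {
  "series": [
    [0,0,0,0,0,-1],
    [0,0,0,0,0,-1],
    [0,0,0,0,0,-1],
    [0,0,0,0,0,-1],
    [0,0,0,0,0,-1]
  ]
}}

```text
time: 16.1
ee_pos: [0.65, 0.1836, 0.1891]
eef_rot: [0.199, 0.98, 0.0, -0.0]
ft_force: [0.4, -0.4, -0.6]
width: 0.0869
grip_force: 0.0
```

Emit:
{"method": "play_rows", "body": {
  "series": [
    [0,0,0,0,0,0],
    [0,0,0,0,0,0],
    [0,0,0,0,0,0],
    [0,0,0,0,0,0],
    [0,0,0,0,0,0]
  ],
  "fingers": -1,
  "squeeze": 5
}}

```text
time: 16.6
ee_pos: [0.65, 0.1837, 0.1892]
eef_rot: [0.198, 0.98, -0.0, 0.0]
ft_force: [0.0, 0.7, -0.5]
width: 0.0547
grip_force: 0.0
```

Emit:
{"method": "play_rows", "body": {
  "series": [
    [0,0,0,0,0,0],
    [0,0,0,0,0,0],
    [0,0,0,0,0,0],
    [0,0,0,0,0,0]
  ]
}}

```text
time: 17.0
ee_pos: [0.65, 0.1837, 0.1892]
eef_rot: [0.197, 0.98, 0.0, 0.0]
ft_force: [0.3, 0.2, 0.2]
width: 0.0451
grip_force: 5.0
```

Emit:
{"method": "play_rows", "body": {
  "series": [
    [0,0,0,0,0,0],
    [0,0,0,0,0,0],
    [0,0,0,0,0,0]
  ],
  "squeeze": 30
}}

```text
time: 17.3
ee_pos: [0.65, 0.1837, 0.1892]
eef_rot: [0.197, 0.98, 0.0, 0.0]
ft_force: [0.0, 1.0, -0.4]
width: 0.0441
grip_force: 29.8
```

Run:
```python
from plan import *
plan([(.6499,.1838,.13,157.2),(.4403,-.0152,.13,157.2),(.4403,-.0152,.085,157.2)])
```

```text
now grasp [0.65   0.1837 0.0257] yaw 157.23 t 17.3 w 0.04407415673986694 j7 0.41
[0.001, 0.001, -0.696, 0.0, 0.0, 0.001] rows>= 3
-- (0.6499, 0.1838, 0.13, 157.2)
[0.438, -1.0, 0.0, 0.0, 0.0, 0.0] rows>= 4
[0.336, -0.765, 0.0, 0.0, 0.0, 0.0] rows>= 3
-- (0.4403, -0.0152, 0.13, 157.2)
[0.0, 0.0, 0.3, 0.0, 0.0, 0.0] rows>= 1
-- (0.4403, -0.0152, 0.085, 157.2)
```

Emit:
{"method": "play_rows", "body": {
  "series": [
    [0,0,-0.15,0,0,0],
    [0,0,-0.4,0,0,0],
    [0,0,-0.696,0,0,0],
    [0,0,-0.696,0,0,0],
    [0,0,-0.696,0,0,0]
  ]
}}

```text
time: 17.8
ee_pos: [0.6501, 0.1837, 0.2944]
eef_rot: [0.198, 0.98, 0.0, 0.001]
ft_force: [0.1, -0.2, -2.1]
width: 0.0437
grip_force: 29.7
```

Emit:
{"method": "play_rows", "body": {
  "series": [
    [0.06,-0.15,0,0,0,0],
    [0.18,-0.4,0,0,0,0],
    [0.3,-0.7,0,0,0,0],
    [0.438,-1.0,0,0,0,0],
    [0.438,-1.0,0,0,0,0]
  ]
}}

```text
time: 18.3
ee_pos: [0.5278, 0.0637, 0.2902]
eef_rot: [0.202, 0.979, -0.004, -0.003]
ft_force: [0.7, -0.1, -1.2]
width: 0.0441
grip_force: 29.7
```

Emit:
{"method": "play_rows", "body": {
  "series": [
    [0.1,-0.25,0,0,0,0],
    [0.22,-0.5,0,0,0,0],
    [0.3,-0.68,0,0,0,0],
    [0.336,-0.765,0,0,0,0],
    [0.336,-0.765,0,0,0,0]
  ]
}}

```text
time: 18.8
ee_pos: [0.4389, -0.0175, 0.2924]
eef_rot: [0.199, 0.98, -0.001, -0.001]
ft_force: [-0.2, 0.4, -1.5]
width: 0.044
grip_force: 29.7
```

Run:
```python
from plan import *
plan([(.4403,-.0152,.084,157.2)])
```

```text
now grasp [ 0.4385 -0.0178  0.1289] yaw 157.01 t 18.8 w 0.04402781620562597 j7 0.91
[-0.003, 0.019, 0.299, -0.005, -0.003, -0.006] rows>= 1
-- (0.4403, -0.0152, 0.084, 157.2)
```

Emit:
{"method": "play_rows", "body": {
  "series": [
    [-0.003,0.019,0.12,0,0,0],
    [-0.003,0.019,0.24,0,0,0],
    [-0.003,0.019,0.299,0,0,0],
    [-0.003,0.019,0.299,0,0,0],
    [-0.003,0.019,0.299,0,0,0]
  ]
}}

```text
time: 19.3
ee_pos: [0.4422, -0.0125, 0.249]
eef_rot: [0.197, 0.98, 0.0, -0.0]
ft_force: [-0.1, 0.6, -1.4]
width: 0.0438
grip_force: 29.7
```

Run:
```python
from plan import *
plan([(.4403,-.0152,.0781,157.2)])
```

```text
now grasp [ 0.4422 -0.0124  0.0855] yaw 157.28 t 19.3 w 0.04379574598550774 j7 0.81
[0.005, -0.022, 0.049, 0.001, -0.001, 0.003] rows>= 1
-- (0.4403, -0.0152, 0.0781, 157.2)
```

Emit:
{"method": "play_rows", "body": {
  "series": [
    [0.005,-0.022,0,0,0,0],
    [0.005,-0.022,0,0,0,0],
    [0.005,-0.022,0,0,0,0],
    [0.005,-0.022,0,0,0,0],
    [0.005,-0.022,0,0,0,0]
  ]
}}

```text
time: 19.8
ee_pos: [0.44, -0.0159, 0.2489]
eef_rot: [0.198, 0.98, -0.0, 0.0]
ft_force: [-0.7, -1.2, -1.6]
width: 0.0441
grip_force: 29.7
```

Run:
```python
from plan import *
plan([(.4403,-.0152,.0781,157.2)])
```

```text
now grasp [ 0.44   -0.0159  0.0854] yaw 157.21 t 19.8 w 0.04412879768776422 j7 0.82
[0.0, 0.005, 0.048, 0.0, 0.001, 0.0] rows>= 1
-- (0.4403, -0.0152, 0.0781, 157.2)
```

Emit:
{"method": "play_rows", "body": {
  "series": [
    [0,0.004,0.012,0,0,0],
    [0,0.004,0.024,0,0,0],
    [0,0.004,0.036,0,0,0],
    [0,0.004,0.044,0,0,0],
    [0,0.004,0.048,0,0,0]
  ]
}}

```text
time: 20.3
ee_pos: [0.4401, -0.0152, 0.2414]
eef_rot: [0.197, 0.98, 0.0, -0.0]
ft_force: [-0.1, 1.0, -1.5]
width: 0.044
grip_force: 29.7
```

Emit:
{"method": "play_rows", "body": {
  "series": [
    [0,0,0.003,0,0,0],
    [0,0,0.006,0,0,0],
    [0,0,0.006,0,0,0]
  ]
}}

```text
time: 20.6
ee_pos: [0.4403, -0.0151, 0.241]
eef_rot: [0.197, 0.98, -0.0, -0.0]
ft_force: [-3.7, 0.4, 6.1]
width: 0.0441
grip_force: 30.0
```

Stem is in contact at the expected height. I release it and go up; next is the bowl, at about (.4527,.2428).

Emit:
{"method": "play_rows", "body": {
  "series": [
    [0,0,-0.004,0,0,0],
    [0,0,-0.004,0,0,0],
    [0,0,-0.004,0,0,0],
    [0,0,-0.004,0,0,0],
    [0,0,-0.004,0,0,0]
  ],
  "fingers": 1
}}

```text
time: 21.1
ee_pos: [0.4402, -0.0153, 0.2412]
eef_rot: [0.197, 0.98, -0.0, 0.0]
ft_force: [0.4, 0.7, -0.2]
width: 0.0761
grip_force: 0.0
```

Emit:
{"method": "play_rows", "body": {
  "series": [
    [0,0,-0.2,0,0,0],
    [0,0,-0.5,0,0,0],
    [0,0,-0.7,0,0,0],
    [0,0,-0.7,0,0,0],
    [0,0,-0.7,0,0,0]
  ]
}}

```text
time: 21.6
ee_pos: [0.4402, -0.0156, 0.3463]
eef_rot: [0.198, 0.98, -0.001, 0.001]
ft_force: [-0.6, 0.5, -0.5]
width: 0.0868
grip_force: 0.0
```

Run:
```python
from plan import *
plan([(.453,.243,.15,135),(.453,.243,.03,135)])
```

```text
now grasp [ 0.4403 -0.016   0.1829] yaw 157.15 t 21.6 w 0.08676679170554613 j7 1.05
[0.364, 1.0, 0.133, -0.003, 0.004, 0.738] rows>= 4
[0.445, 0.491, 0.084, 0.0, 0.0, 0.0] rows>= 3
-- (0.453, 0.243, 0.15, 135)
[0.0, 0.0, 0.8, 0.0, 0.0, 0.0] rows>= 3
-- (0.453, 0.243, 0.03, 135)
```

Emit:
{"method": "play_rows", "body": {
  "series": [
    [0.364,1.0,0.133,0,0,0.738],
    [0.364,1.0,0.133,0,0,0.738],
    [0.364,1.0,0.133,0,0,0.738],
    [0.364,1.0,0.133,0,0,0.738],
    [0.364,1.0,0.133,0,0,0.738]
  ]
}}

```text
time: 22.1
ee_pos: [0.4462, 0.1496, 0.3245]
eef_rot: [0.379, 0.925, 0.001, -0.002]
ft_force: [-0.9, 0.5, 0.4]
width: 0.0871
grip_force: 0.0
```

Emit:
{"method": "play_rows", "body": {
  "series": [
    [0.445,0.491,0.084,0,0,0],
    [0.445,0.491,0.084,0,0,0],
    [0.445,0.491,0.084,0,0,0],
    [0.445,0.491,0.084,0,0,0],
    [0.445,0.491,0.084,0,0,0]
  ]
}}

```text
time: 22.6
ee_pos: [0.4526, 0.2427, 0.3125]
eef_rot: [0.382, 0.924, -0.001, -0.001]
ft_force: [0.5, -0.9, -0.3]
width: 0.0869
grip_force: 0.0
```

Run:
```python
from plan import *
plan([(.453,.243,.03,135)])
```

```text
now grasp [0.4523 0.2425 0.149 ] yaw 135.08 t 22.6 w 0.08688649573201329 j7 -0.1
[-0.001, 0.005, 0.793, -0.004, -0.001, 0.003] rows>= 3
-- (0.453, 0.243, 0.03, 135)
```

Emit:
{"method": "play_rows", "body": {
  "series": [
    [0,0.005,0.3,0,0,0],
    [0,0.005,0.55,0,0,0],
    [0,0.005,0.72,0,0,0],
    [0,0.005,0.793,0,0,0],
    [0,0.005,0.793,0,0,0]
  ]
}}

```text
time: 23.1
ee_pos: [0.4533, 0.2424, 0.1938]
eef_rot: [0.383, 0.924, -0.001, -0.001]
ft_force: [-0.9, -0.5, 0.5]
width: 0.0872
grip_force: 0.0
```

Emit:
{"method": "play_rows", "body": {
  "series": [
    [0,0,0,0,0,0],
    [0,0,0,0,0,0],
    [0,0,0,0,0,0],
    [0,0,0,0,0,0],
    [0,0,0,0,0,0]
  ],
  "fingers": -1,
  "squeeze": 5
}}

```text
time: 23.6
ee_pos: [0.4534, 0.2439, 0.1953]
eef_rot: [0.382, 0.924, -0.0, 0.0]
ft_force: [-2.0, -2.7, 7.5]
width: 0.0631
grip_force: 5.0
```

Emit:
{"method": "play_rows", "body": {
  "series": [
    [0,0,0,0,0,0],
    [0,0,0,0,0,0],
    [0,0,0,0,0,0]
  ]
}}

```text
time: 23.9
ee_pos: [0.4534, 0.244, 0.1953]
eef_rot: [0.382, 0.924, -0.0, 0.0]
ft_force: [-1.5, -2.1, 7.3]
width: 0.0627
grip_force: 5.0
```

Emit:
{"method": "play_rows", "body": {
  "series": [
    [0,0,0,0,0,0],
    [0,0,0,0,0,0],
    [0,0,0,0,0,0],
    [0,0,0,0,0,0]
  ],
  "fingers": 0.7
}}

```text
time: 24.3
ee_pos: [0.4532, 0.244, 0.1947]
eef_rot: [0.382, 0.924, -0.0, -0.0]
ft_force: [-0.7, -0.2, -0.4]
width: 0.0733
grip_force: 0.0
```

Emit:
{"method": "play_rows", "body": {
  "series": [
    [0,0,0,0,0,-1],
    [0,0,0,0,0,-1],
    [0,0,0,0,0,-1],
    [0,0,0,0,0,-1],
    [0,0,0,0,0,-1]
  ]
}}

```text
time: 24.8
ee_pos: [0.4532, 0.2439, 0.1945]
eef_rot: [0.129, 0.992, 0.0, -0.0]
ft_force: [0.5, 0.6, 0.1]
width: 0.0739
grip_force: 0.0
```

Emit:
{"method": "play_rows", "body": {
  "series": [
    [0,0,0,0,0,-1],
    [0,0,0,0,0,-1],
    [0,0,0,0,0,-1],
    [0,0,0,0,0,-1],
    [0,0,0,0,0,-1]
  ]
}}

```text
time: 25.3
ee_pos: [0.4532, 0.244, 0.1946]
eef_rot: [-0.131, 0.991, 0.0, -0.0]
ft_force: [-0.6, 0.5, 0.1]
width: 0.0736
grip_force: 0.0
```

Emit:
{"method": "play_rows", "body": {
  "series": [
    [0,0,0,0,0,-1],
    [0,0,0,0,0,-1],
    [0,0,0,0,0,-1],
    [0,0,0,0,0,-1],
    [0,0,0,0,0,-1]
  ]
}}

```text
time: 25.8
ee_pos: [0.4532, 0.244, 0.1946]
eef_rot: [-0.382, 0.924, 0.0, -0.0]
ft_force: [-0.2, -0.6, -0.3]
width: 0.074
grip_force: 0.0
```

Emit:
{"method": "play_rows", "body": {
  "series": [
    [0,0,0,0,0,0],
    [0,0,0,0,0,0],
    [0,0,0,0,0,0],
    [0,0,0,0,0,0],
    [0,0,0,0,0,0]
  ],
  "fingers": -1,
  "squeeze": 5
}}

```text
time: 26.3
ee_pos: [0.4531, 0.244, 0.1948]
eef_rot: [-0.383, 0.924, -0.0, 0.0]
ft_force: [0.1, 0.4, 0.8]
width: 0.0615
grip_force: 5.0
```

Emit:
{"method": "play_rows", "body": {
  "series": [
    [0,0,0,0,0,0],
    [0,0,0,0,0,0],
    [0,0,0,0,0,0],
    [0,0,0,0,0,0]
  ],
  "squeeze": 30
}}

```text
time: 26.7
ee_pos: [0.4532, 0.2441, 0.1948]
eef_rot: [-0.383, 0.924, -0.0, 0.0]
ft_force: [-0.3, 0.0, 2.3]
width: 0.0607
grip_force: 30.0
```

Run:
```python
from plan import *
plan([(.453,.243,.17,225),(.4403,-.0152,.17,225)])
```

```text
now grasp [0.4532 0.2441 0.0313] yaw -134.92 t 26.7 w 0.060725029274415525 j7 1.17
[0.006, -0.004, -0.925, 0.0, 0.0, 0.003] rows>= 3
-- (0.453, 0.243, 0.17, 225)
[1.0, -0.907, 0.0, 0.0, 0.0, 0.0] rows>= 5
[0.277, -0.251, 0.0, 0.0, 0.0, 0.0] rows>= 2
-- (0.4403, -0.0152, 0.17, 225)
```

Emit:
{"method": "play_rows", "body": {
  "series": [
    [0,0,-0.15,0,0,0],
    [0,0,-0.4,0,0,0],
    [0,0,-0.7,0,0,0],
    [0,0,-0.925,0,0,0],
    [0,0,-0.925,0,0,0]
  ]
}}

```text
time: 27.2
ee_pos: [0.4536, 0.2452, 0.3375]
eef_rot: [-0.383, 0.924, -0.0, 0.003]
ft_force: [-0.1, 1.1, -2.7]
width: 0.0605
grip_force: 30.0
```

Emit:
{"method": "play_rows", "body": {
  "series": [
    [0.15,-0.14,0,0,0,0],
    [0.35,-0.32,0,0,0,0],
    [0.58,-0.53,0,0,0,0],
    [0.8,-0.73,0,0,0,0],
    [1.0,-0.907,0,0,0,0]
  ]
}}

```text
time: 27.7
ee_pos: [0.4429, 0.0391, 0.3324]
eef_rot: [-0.383, 0.924, -0.0, -0.001]
ft_force: [0.4, -1.4, -2.8]
width: 0.0609
grip_force: 30.0
```

Emit:
{"method": "play_rows", "body": {
  "series": [
    [0.15,-0.14,0,0,0,0],
    [0.24,-0.22,0,0,0,0],
    [0.277,-0.251,0,0,0,0],
    [0.277,-0.251,0,0,0,0],
    [0.277,-0.251,0,0,0,0]
  ]
}}

```text
time: 28.2
ee_pos: [0.4408, -0.0132, 0.3332]
eef_rot: [-0.384, 0.923, 0.0, -0.0]
ft_force: [-0.2, 1.0, -1.5]
width: 0.0612
grip_force: 30.0
```

Emit:
{"method": "play_rows", "body": {
  "series": [
    [0,0,0.06,0,0,0],
    [0,0,0.12,0,0,0],
    [0,0,0.2,0,0,0],
    [0,0,0.2,0,0,0],
    [0,0,0.2,0,0,0]
  ]
}}

```text
time: 28.7
ee_pos: [0.4409, -0.0136, 0.3032]
eef_rot: [-0.384, 0.923, 0.001, -0.0]
ft_force: [-0.1, 0.2, -2.5]
width: 0.0608
grip_force: 30.0
```

Run:
```python
from plan import *
plan([(.4403,-.0152,.133,225),(.4403,-.0152,.1277,225)])
```

```text
now grasp [ 0.4407 -0.0134  0.1397] yaw -134.83 t 28.7 w 0.06077517618828296 j7 2.1
[0.01, -0.005, 0.045, 0.002, 0.0, 0.006] rows>= 1
-- (0.4403, -0.0152, 0.133, 225)
[0.0, 0.0, 0.035, 0.0, 0.0, 0.0] rows>= 1
-- (0.4403, -0.0152, 0.1277, 225)
```

Emit:
{"method": "play_rows", "body": {
  "series": [
    [0.01,-0.005,0.015,0,0,0],
    [0.01,-0.005,0.03,0,0,0],
    [0.01,-0.005,0.045,0,0,0],
    [0.01,-0.005,0.045,0,0,0],
    [0.01,-0.005,0.045,0,0,0]
  ]
}}

```text
time: 29.2
ee_pos: [0.4404, -0.0159, 0.2968]
eef_rot: [-0.383, 0.924, -0.0, 0.0]
ft_force: [-0.3, -0.2, -2.1]
width: 0.0608
grip_force: 30.0
```

Run:
```python
from plan import *
plan([(.4403,-.0152,.1277,225)])
```

```text
now grasp [ 0.4404 -0.0159  0.1333] yaw -134.92 t 29.2 w 0.060755729041606914 j7 2.09
[-0.003, 0.004, 0.037, 0.0, 0.0, 0.003] rows>= 1
-- (0.4403, -0.0152, 0.1277, 225)
```

Emit:
{"method": "play_rows", "body": {
  "series": [
    [-0.003,0.004,0.01,0,0,0],
    [-0.003,0.004,0.02,0,0,0],
    [-0.003,0.004,0.03,0,0,0],
    [-0.003,0.004,0.036,0,0,0],
    [-0.003,0.004,0.036,0,0,0]
  ]
}}

```text
time: 29.7
ee_pos: [0.4403, -0.0151, 0.2912]
eef_rot: [-0.383, 0.924, 0.0, -0.0]
ft_force: [0.2, 0.5, -2.4]
width: 0.061
grip_force: 30.0
```

Emit:
{"method": "play_rows", "body": {
  "series": [
    [0,0,0.003,0,0,0],
    [0,0,0.006,0,0,0],
    [0,0,0.006,0,0,0]
  ]
}}

```text
time: 30.0
ee_pos: [0.4404, -0.0151, 0.2907]
eef_rot: [-0.383, 0.924, -0.0, 0.0]
ft_force: [-2.0, -0.4, 4.2]
width: 0.061
grip_force: 30.0
```

Emit:
{"method": "play_rows", "body": {
  "series": [
    [0,0,-0.004,0,0,0],
    [0,0,-0.004,0,0,0],
    [0,0,-0.004,0,0,0],
    [0,0,-0.004,0,0,0],
    [0,0,-0.004,0,0,0]
  ],
  "fingers": 1
}}

```text
time: 30.5
ee_pos: [0.4403, -0.0152, 0.291]
eef_rot: [-0.383, 0.924, -0.0, 0.0]
ft_force: [0.9, -0.3, 0.3]
width: 0.0857
grip_force: 0.0
```

Emit:
{"method": "play_rows", "body": {
  "series": [
    [0,0,-0.2,0,0,0],
    [0,0,-0.4,0,0,0],
    [0,0,-0.5,0,0,0],
    [0,0,-0.5,0,0,0],
    [0,0,-0.5,0,0,0]
  ]
}}

```text
time: 31.0
ee_pos: [0.4402, -0.0154, 0.3657]
eef_rot: [-0.383, 0.924, -0.001, -0.0]
ft_force: [-0.4, 0.1, 0.7]
width: 0.0873
grip_force: 0.0
```

Run:
```python
from plan import *
plan([(.448,-.2945,.15,135),(.448,-.2945,.039,135)])
```

```text
now grasp [ 0.4402 -0.0157  0.2022] yaw -134.97 t 31.0 w 0.08725635965554605 j7 2.31
[0.946, -1.0, 0.259, -0.001, 0.0, 1.0] rows>= 5
[0.112, -0.471, 0.091, -0.001, 0.0, 1.0] rows>= 4
[0.0, 0.0, 0.0, -0.001, 0.0, 1.0] rows>= 4
-- (0.448, -0.2945, 0.15, 135)
[0.0, 0.0, 0.74, 0.0, 0.0, 0.001] rows>= 3
-- (0.448, -0.2945, 0.039, 135)
```

Emit:
{"method": "play_rows", "body": {
  "series": [
    [0,0,0,0,0,1],
    [0,0,0,0,0,1],
    [0,0,0,0,0,1],
    [0,0,0,0,0,1],
    [0,0,0,0,0,1]
  ]
}}

```text
time: 31.5
ee_pos: [0.4399, -0.0152, 0.365]
eef_rot: [-0.131, 0.991, 0.001, -0.001]
ft_force: [0.0, -0.2, 0.2]
width: 0.0877
grip_force: 0.0
```

Emit:
{"method": "play_rows", "body": {
  "series": [
    [0,0,0,0,0,1],
    [0,0,0,0,0,1],
    [0,0,0,0,0,1],
    [0,0,0,0,0,1],
    [0,0,0,0,0,1]
  ]
}}

```text
time: 32.0
ee_pos: [0.4401, -0.0151, 0.3654]
eef_rot: [0.129, 0.992, 0.0, -0.0]
ft_force: [0.8, 0.1, 0.5]
width: 0.0871
grip_force: 0.0
```

Run:
```python
from plan import *
plan([(.448,-.2945,.15,135)])
```

```text
now grasp [ 0.4399 -0.015   0.2019] yaw 165.17 t 32.0 w 0.08707681982090164 j7 1.27
[-0.295, -1.0, 0.193, 0.0, -0.002, 1.0] rows>= 4
[-0.595, -0.565, 0.152, 0.0, 0.0, 0.006] rows>= 3
-- (0.448, -0.2945, 0.15, 135)
```

Emit:
{"method": "play_rows", "body": {
  "series": [
    [-0.295,-1.0,0.193,0,0,1.0],
    [-0.295,-1.0,0.193,0,0,1.0],
    [-0.295,-1.0,0.193,0,0,1.0],
    [-0.295,-1.0,0.193,0,0,1.0],
    [-0.295,-1.0,0.193,0,0,1.0]
  ]
}}

```text
time: 32.5
ee_pos: [0.444, -0.1732, 0.3359]
eef_rot: [0.382, 0.924, 0.001, -0.001]
ft_force: [-0.4, 1.3, -0.6]
width: 0.087
grip_force: 0.0
```

Emit:
{"method": "play_rows", "body": {
  "series": [
    [-0.595,-0.565,0.152,0,0,0.006],
    [-0.595,-0.565,0.152,0,0,0.006],
    [-0.595,-0.565,0.152,0,0,0.006],
    [-0.595,-0.565,0.152,0,0,0.006],
    [-0.595,-0.565,0.152,0,0,0.006]
  ]
}}

```text
time: 33.0
ee_pos: [0.4483, -0.293, 0.3143]
eef_rot: [0.381, 0.925, 0.001, -0.0]
ft_force: [1.2, 0.6, 0.0]
width: 0.0868
grip_force: 0.0
```

Run:
```python
from plan import *
from fit import *
im={c:vision.camera(c) for c in('top','scene')}
cr=[]
for c in im:
    u=np.round(project(c,[[.4403,-.0152,.07]])[0]).astype(int);cr.append(cv2.resize(im[c][u[1]-50:u[1]+50,u[0]-50:u[0]+50],None,fx=4,fy=4))
cv2.imwrite('pics/stack.png',np.hstack(cr))
for n,z in(('wheel',0),('bowl',.096)):
  mk={c:spotter.regions_of(c,n) for c in im}
  for c in im:
    if mk[c]:print(n,c,fit(n,(.4403,-.0152),[c],z=z,masks=mk))
plan([(.448,-.2945,.039,135)])
```

```text
wheel top ([0.4414, -0.0149], np.float64(0.474))
wheel scene ([0.4476, -0.0127], np.float64(0.452))
bowl top ([0.4402, -0.0162], np.float64(0.059))
bowl scene ([0.4442, -0.015], np.float64(0.056))
now grasp [ 0.4481 -0.2937  0.1512] yaw 135.02 t 33.3 w 0.08672334639942922 j7 1.01
[-0.004, -0.004, 0.748, -0.001, 0.001, 0.001] rows>= 3
-- (0.448, -0.2945, 0.039, 135)
```

View pics/stack.png

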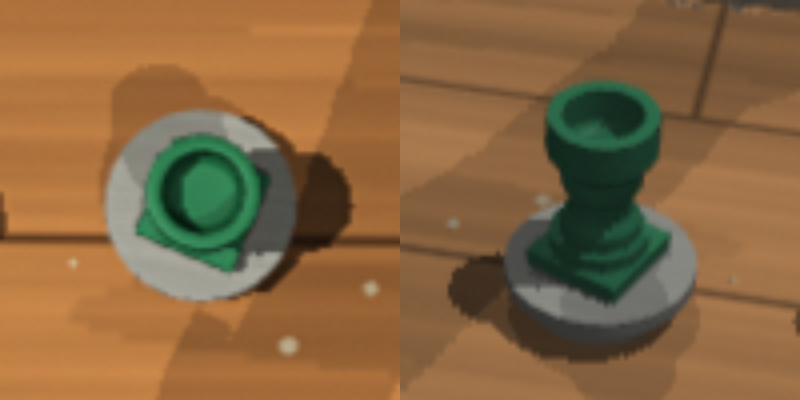

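Bowl, stem and foot stand concentric and upright at about the wheel's middle (top view, left half, centre near (200,200)). Now the lid: grip the knob.

Emit:
{"method": "play_rows", "body": {
  "series": [
    [-0.004,-0.004,0.3,0,0,0],
    [-0.004,-0.004,0.5,0,0,0],
    [-0.004,-0.004,0.68,0,0,0],
    [-0.004,-0.004,0.735,0,0,0],
    [-0.004,-0.004,0.735,0,0,0]
  ]
}}

```text
time: 33.8
ee_pos: [0.4477, -0.2949, 0.2037]
eef_rot: [0.383, 0.924, 0.0, -0.001]
ft_force: [1.0, -0.3, 1.0]
width: 0.0869
grip_force: 0.0
```

Emit:
{"method": "play_rows", "body": {
  "series": [
    [0,0,0,0,0,0],
    [0,0,0,0,0,0],
    [0,0,0,0,0,0],
    [0,0,0,0,0,0],
    [0,0,0,0,0,0]
  ],
  "fingers": -0.2,
  "squeeze": 4
}}

```text
time: 34.3
ee_pos: [0.4478, -0.2954, 0.2044]
eef_rot: [0.384, 0.924, -0.0, 0.0]
ft_force: [0.4, -0.0, -0.2]
width: 0.0548
grip_force: 0.0
```

Emit:
{"method": "play_rows", "body": {
  "series": [
    [0,0,0,0,0,0],
    [0,0,0,0,0,0],
    [0,0,0,0,0,0]
  ]
}}

```text
time: 34.6
ee_pos: [0.4478, -0.2953, 0.204]
eef_rot: [0.383, 0.924, -0.0, -0.0]
ft_force: [0.1, 0.3, 0.1]
width: 0.0365
grip_force: 0.0
```

Run:
```python
from plan import *
from fit import *
plan([(.448,-.2945,.041,135)])
c='scene';im=vision.camera(c);u=np.round(project(c,[[.448,-.2945,.04]])[0]).astype(int)
cv2.imwrite('pics/lid.png',cv2.resize(im[max(u[1]-50,0):u[1]+40,max(u[0]-60,0):u[0]+60],None,fx=5,fy=5))
```

```text
now grasp [ 0.4478 -0.2953  0.0405] yaw 134.9 t 34.6 w 0.03653897415028121 j7 0.9
[0.003, 0.005, -0.003, 0.0, 0.0, -0.003] rows>= 1
-- (0.448, -0.2945, 0.041, 135)
```

View pics/lid.png

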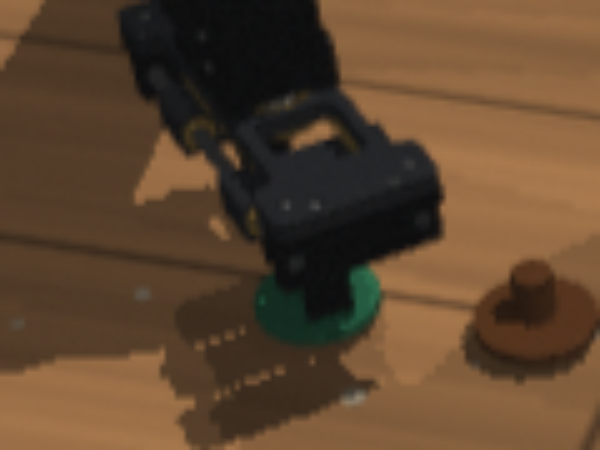

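Fingers straddle the green lid's knob above the flange at about (325,290); the brown lid at (535,315) is clear.

Emit:
{"method": "play_rows", "body": {
  "series": [
    [0,0,0,0,0,0],
    [0,0,0,0,0,0],
    [0,0,0,0,0,0],
    [0,0,0,0,0,0],
    [0,0,0,0,0,0]
  ],
  "fingers": -1
}}

```text
time: 35.15
ee_pos: [0.448, -0.2952, 0.2042]
eef_rot: [0.383, 0.924, 0.0, 0.0]
ft_force: [1.8, 1.3, 1.4]
width: 0.0198
grip_force: 4.0
```

Emit:
{"method": "play_rows", "body": {
  "series": [
    [0,0,0,0,0,0],
    [0,0,0,0,0,0],
    [0,0,0,0,0,0],
    [0,0,0,0,0,0]
  ],
  "fingers": -0.2
}}

```text
time: 35.55
ee_pos: [0.4477, -0.2954, 0.204]
eef_rot: [0.384, 0.924, -0.0, -0.0]
ft_force: [-0.0, 0.5, 0.1]
width: 0.0337
grip_force: 0.0
```

Emit:
{"method": "play_rows", "body": {
  "series": [
    [0,0,0,0,0,1],
    [0,0,0,0,0,1],
    [0,0,0,0,0,1],
    [0,0,0,0,0,1],
    [0,0,0,0,0,1]
  ]
}}

```text
time: 36.05
ee_pos: [0.4478, -0.2953, 0.2042]
eef_rot: [0.61, 0.793, -0.0, 0.0]
ft_force: [0.2, -0.0, 0.4]
width: 0.0349
grip_force: 0.0
```

Emit:
{"method": "play_rows", "body": {
  "series": [
    [0,0,0,0,0,1],
    [0,0,0,0,0,1],
    [0,0,0,0,0,1],
    [0,0,0,0,0,1],
    [0,0,0,0,0,1]
  ]
}}

```text
time: 36.55
ee_pos: [0.4478, -0.2953, 0.2041]
eef_rot: [0.793, 0.609, -0.0, 0.0]
ft_force: [0.2, -0.5, 0.3]
width: 0.0348
grip_force: 0.0
```

Emit:
{"method": "play_rows", "body": {
  "series": [
    [0,0,0,0,0,1],
    [0,0,0,0,0,1],
    [0,0,0,0,0,1],
    [0,0,0,0,0,1],
    [0,0,0,0,0,1]
  ]
}}

```text
time: 37.05
ee_pos: [0.4478, -0.2953, 0.204]
eef_rot: [0.924, 0.383, -0.0, 0.0]
ft_force: [-0.4, -0.9, 0.2]
width: 0.0346
grip_force: 0.0
```

Emit:
{"method": "play_rows", "body": {
  "series": [
    [0,0,0,0,0,0],
    [0,0,0,0,0,0],
    [0,0,0,0,0,0],
    [0,0,0,0,0,0],
    [0,0,0,0,0,0]
  ],
  "fingers": -1
}}

```text
time: 37.55
ee_pos: [0.4477, -0.2953, 0.204]
eef_rot: [0.924, 0.382, -0.0, -0.0]
ft_force: [-0.9, 2.0, -0.1]
width: 0.0202
grip_force: 4.0
```

Emit:
{"method": "play_rows", "body": {
  "series": [
    [0,0,0,0,0,0],
    [0,0,0,0,0,0],
    [0,0,0,0,0,0],
    [0,0,0,0,0,0]
  ],
  "squeeze": 30
}}

```text
time: 37.95
ee_pos: [0.4478, -0.2954, 0.204]
eef_rot: [0.924, 0.382, 0.0, 0.0]
ft_force: [-0.4, -0.1, -0.6]
width: 0.0193
grip_force: 30.0
```

Run:
```python
from plan import *
plan([(.4478,-.2953,.19,45),(.4478,-.2953,.215,45),(.4403,-.0152,.215,45)])
```

```text
now grasp [ 0.4478 -0.2954  0.0405] yaw 44.91 t 37.95 w 0.019308574539990065 j7 -0.53
[0.0, 0.0, -0.996, 0.0, 0.0, -0.003] rows>= 3
-- (0.4478, -0.2953, 0.19, 45)
[0.0, 0.0, -0.167, 0.0, 0.0, 0.0] rows>= 1
-- (0.4478, -0.2953, 0.215, 45)
[0.948, -1.0, 0.0, 0.0, 0.0, 0.0] rows>= 5
[0.337, -0.356, 0.0, 0.0, 0.0, 0.0] rows>= 2
-- (0.4403, -0.0152, 0.215, 45)
```

Emit:
{"method": "play_rows", "body": {
  "series": [
    [0,0,-0.15,0,0,0],
    [0,0,-0.4,0,0,0],
    [0,0,-0.7,0,0,0],
    [0,0,-0.95,0,0,0],
    [0,0,-0.996,0,0,0]
  ]
}}

```text
time: 38.45
ee_pos: [0.4489, -0.2955, 0.3581]
eef_rot: [0.924, 0.382, 0.002, 0.003]
ft_force: [1.1, 0.1, -2.4]
width: 0.0192
grip_force: 30.0
```

Emit:
{"method": "play_rows", "body": {
  "series": [
    [0.14,-0.15,0,0,0,0],
    [0.33,-0.35,0,0,0,0],
    [0.55,-0.58,0,0,0,0],
    [0.77,-0.81,0,0,0,0],
    [0.948,-1.0,0,0,0,0]
  ]
}}

```text
time: 38.95
ee_pos: [0.4421, -0.0861, 0.3528]
eef_rot: [0.924, 0.382, -0.0, -0.0]
ft_force: [-0.0, 0.0, -0.0]
width: 0.0194
grip_force: 30.0
```

Emit:
{"method": "play_rows", "body": {
  "series": [
    [0.17,-0.18,0,0,0,0],
    [0.28,-0.3,0,0,0,0],
    [0.337,-0.356,0,0,0,0],
    [0.337,-0.356,0,0,0,0],
    [0.337,-0.356,0,0,0,0]
  ]
}}

```text
time: 39.45
ee_pos: [0.4408, -0.0165, 0.3532]
eef_rot: [0.924, 0.381, -0.0, 0.0]
ft_force: [0.6, -0.8, -1.5]
width: 0.019
grip_force: 30.0
```

Emit:
{"method": "play_rows", "body": {
  "series": [
    [0,0,0,0,0,0],
    [0,0,0,0,0,0],
    [0,0,0,0,0,0],
    [0,0,0,0,0,0]
  ]
}}

```text
time: 39.85
ee_pos: [0.4408, -0.0156, 0.3534]
eef_rot: [0.924, 0.382, 0.0, -0.0]
ft_force: [0.6, -0.6, -1.6]
width: 0.0192
grip_force: 30.0
```

Run:
```python
from plan import *
from fit import *
plan([(.4403,-.0152,.178,45),(.4403,-.0152,.164,45)])
c='scene';im=vision.camera(c);u=np.round(project(c,[[.4403,-.0152,.14]])[0]).astype(int)
cv2.imwrite('pics/lid2.png',cv2.resize(im[u[1]-50:u[1]+60,u[0]-55:u[0]+55],None,fx=5,fy=5))
```

```text
now grasp [ 0.4408 -0.0156  0.1899] yaw 44.87 t 39.85 w 0.019180144588310733 j7 -0.84
[0.0, -0.004, 0.079, 0.0, 0.0, -0.004] rows>= 1
-- (0.4403, -0.0152, 0.178, 45)
[0.0, 0.0, 0.094, 0.0, 0.0, 0.0] rows>= 1
-- (0.4403, -0.0152, 0.164, 45)
```

View pics/lid2.png

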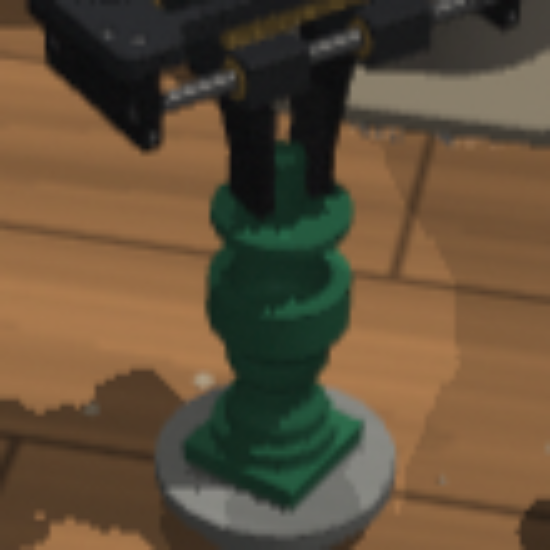

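The lid (280,215) hangs level and centred over the bowl's mouth (280,275), so I lower it.

Emit:
{"method": "play_rows", "body": {
  "series": [
    [0,-0.004,0.03,0,0,0],
    [0,-0.004,0.07,0,0,0],
    [0,-0.004,0.11,0,0,0],
    [0,-0.004,0.14,0,0,0],
    [0,-0.004,0.15,0,0,0]
  ]
}}

```text
time: 40.4
ee_pos: [0.4401, -0.0148, 0.3302]
eef_rot: [0.924, 0.382, -0.0, -0.0]
ft_force: [0.6, 0.7, -0.6]
width: 0.0187
grip_force: 30.0
```

Emit:
{"method": "play_rows", "body": {
  "series": [
    [0,0,0.005,0,0,0],
    [0,0,0.012,0,0,0],
    [0,0,0.018,0,0,0],
    [0,0,0.022,0,0,0],
    [0,0,0.022,0,0,0]
  ]
}}

```text
time: 40.9
ee_pos: [0.4403, -0.0148, 0.3277]
eef_rot: [0.924, 0.382, 0.0, 0.0]
ft_force: [-0.3, -0.3, -1.6]
width: 0.0196
grip_force: 30.0
```

Emit:
{"method": "play_rows", "body": {
  "series": [
    [0,0,0.003,0,0,0],
    [0,0,0.006,0,0,0],
    [0,0,0.007,0,0,0],
    [0,0,0.007,0,0,0]
  ]
}}

```text
time: 41.3
ee_pos: [0.4405, -0.0148, 0.3269]
eef_rot: [0.924, 0.382, 0.0, 0.0]
ft_force: [0.0, 0.3, 2.9]
width: 0.0192
grip_force: 30.1
```

Seated, with contact at the expected height. Release and retreat upward.

Emit:
{"method": "play_rows", "body": {
  "series": [
    [0,0,-0.003,0,0,0],
    [0,0,-0.003,0,0,0],
    [0,0,-0.003,0,0,0],
    [0,0,-0.003,0,0,0],
    [0,0,-0.003,0,0,0]
  ],
  "fingers": 0.3
}}

```text
time: 41.8
ee_pos: [0.4403, -0.0148, 0.327]
eef_rot: [0.924, 0.382, -0.0, -0.0]
ft_force: [-0.2, 0.9, 0.7]
width: 0.051
grip_force: 0.0
```

Emit:
{"method": "play_rows", "body": {
  "series": [
    [0,0,-0.1,0,0,0],
    [0,0,-0.3,0,0,0],
    [0,0,-0.5,0,0,0],
    [0,0,-0.6,0,0,0],
    [0,0,-0.6,0,0,0]
  ]
}}

```text
time: 42.3
ee_pos: [0.4408, -0.0146, 0.419]
eef_rot: [0.924, 0.382, 0.001, 0.001]
ft_force: [0.6, 0.2, -0.5]
width: 0.0565
grip_force: 0.0
```

Emit:
{"method": "play_rows", "body": {
  "series": [
    [-0.7,0.7,0,0,0,0],
    [-0.7,0.7,0,0,0,0],
    [-0.7,0.7,0,0,0,0],
    [-0.7,0.7,0,0,0,0],
    [-0.7,0.7,0,0,0,0]
  ]
}}

```text
time: 42.8
ee_pos: [0.4398, -0.1641, 0.4158]
eef_rot: [0.925, 0.381, -0.0, -0.001]
ft_force: [-0.4, 1.2, -0.6]
width: 0.0565
grip_force: 0.0
```

Emit:
{"method": "play_rows", "body": {
  "series": [
    [-0.5,0.5,0,0,0,0],
    [-0.5,0.5,0,0,0,0],
    [-0.5,0.5,0,0,0,0],
    [-0.5,0.5,0,0,0,0],
    [-0.5,0.5,0,0,0,0]
  ]
}}

```text
time: 43.3
ee_pos: [0.4405, -0.2672, 0.4168]
eef_rot: [0.924, 0.383, 0.0, -0.0]
ft_force: [0.6, 1.5, -0.0]
width: 0.0567
grip_force: 0.0
```

Run:
```python
from fit import *
im={c:vision.camera(c) for c in('top','scene')}
cr=[]
for c in im:
    u=np.round(project(c,[[.4403,-.0152,.09]])[0]).astype(int);cr.append(cv2.resize(im[c][u[1]-60:u[1]+60,u[0]-50:u[0]+50],None,fx=4,fy=4))
cv2.imwrite('pics/final.png',np.hstack(cr))
```

```text
(no output)
```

View pics/final.png

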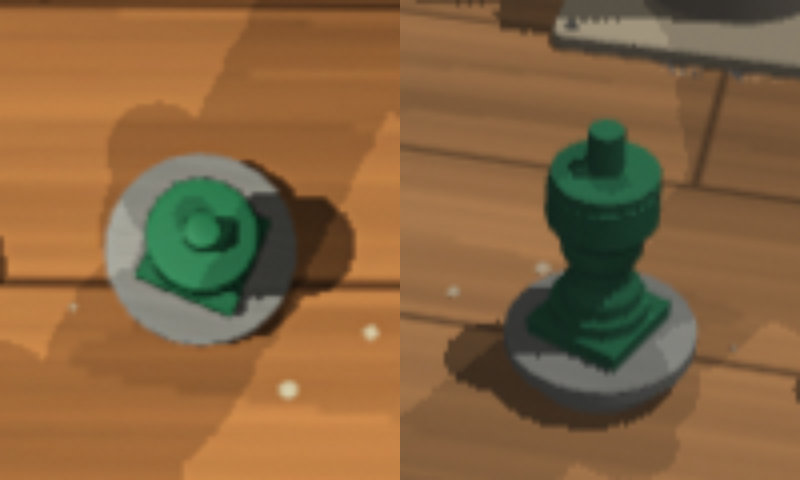

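The lid is seated flush in the bowl and the stack stands upright and concentric on the wheel (about (200,245) and (605,270)). Handing in.

```bash
python3 -c "
from bench import job
print(job.close_job())"
```

```text
the job is handed in; nothing more can be done
None
```

The green burner stands assembled on the banding wheel (foot, stem, bowl mouth up, lid seated), upright and within about 2 mm of the wheel's centre by my measurements; I handed it in at about 43 s, without having touched the block, dish, tray or look-alikes.

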